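# Eject a coffee capsule and stop it with a finger

## Task

Press the red button of the capsule dispenser with a fingertip, let the copper-coloured coffee capsule be pushed right out of the housing along its runway, and block it with a finger (the gripper's other finger, say) before it is pushed off the open end. Do not pinch, lift or tip the capsule, and leave the things around it alone. Finish while holding: the capsule stands still on the runway, caught between your finger and the yellow pusher that presses on it.

Things in the scene. Friction and masses are not known exactly. Their poses are not given: they have to be found in the camera images.
- dispenser: Black capsule dispenser, fixed. Origin on its underside, below the middle of the loaded capsule; z up. In its frame, mm: the runway's surface is at z 22, from the housing's mouth (x -10) to the open end (x -110); the capsule travels to -x. Housing: x -10 to 102, y +-35, top z 69. Button pad beside the runway: x -58 to -12, y 32 to 72, top z 26. Nothing stands over runway or pad.
- button_top (a point): Centre of the top of the red round push button (24 diameter), at x -35, y 52, z 38 of the dispenser when up, so 52 mm to the side of the runway's middle line. It goes straight down, in an aluminium collar of 31 diameter whose top is at z 29.5.
- button (a joint): Travel of the button, m: 0 up, 0.006 fully down (its top then 10 mm above the runway's surface). The spring takes 1.8 N at first, 3.6 N fully down. The catch lets the pusher go at 0.004; keep the button down for about half a second so that the pusher gets past the catch. Released, it springs back up; staying pressed does no harm.
- pusher: Yellow upright plate 44 wide that pushes the capsule out, driven by a damped spring of 2 to 3 N. Its frame coincides with the dispenser's at the start and moves to the dispenser's -x. Once let go it travels at 10 to 14 mm/s: an unchecked capsule drops off the open end about 10 s after the press. A finger in the capsule's way stops both.
- capsule: Loose copper-coloured coffee capsule, an upright drum of 50 diameter, 32 high, 40 g, aluminium top. Origin: centre of its underside, on the runway. At first its middle is at x 0 of the dispenser, its front 15 mm out of the mouth; it is right out of the housing at x -35 and falls off past x -110. It has 2 mm of play to either kerb.
- runway_mid (a point): Point on the runway's surface, on its middle line, at x -80 of the dispenser. The runway is 54 mm wide between two aluminium kerbs, each 5 wide and 6 high above the surface.
- runway_end (a point): Middle of the runway's open end, on its surface (x -110 of the dispenser).
- mug: White mug with blue dots, 90 wide (120 with handle), 93 high; origin under its middle. Bystander.
- honey: Honey jar with a red lid, 70 diameter, 108 high; origin under its middle. Bystander.
- salt: Glass salt shaker, 44 diameter, 90 high; origin under its middle. Bystander.
- spare_capsule: Green capsule of the same size as the copper one, standing on the worktop; origin under its middle. Bystander.

How it is judged (in metres and radians):
On the way, in this order (a step that is already met when the one before it is completed fails the run):
1. the red button is pressed down (4 mm or more) (value of joint button above 0.004 m), for 0.05 s.
2. the capsule has come right out of the housing (32 mm or more from its start), standing on the runway (x of capsule in the frame of dispenser below -0.032 m and z of capsule in the frame of dispenser above 0.018 m), for 0.1 s.
At the end, for the whole second after the job is handed in: The capsule stands upright (within 0.15 rad) and still (below 6 mm/s) on the runway, its middle 32 to 105 mm out from its start, with a finger pressing on it and the pusher pressing on it (each above 0.4 N) (x of capsule in the frame of dispenser between -0.105 and -0.032 m and z of capsule in the frame of dispenser between 0.019 and 0.026 m and angle between capsule's own z axis and vertical below 0.15 rad and linear speed of capsule below 0.006 m/s and contact force between each of the fingers, pusher and capsule above 0.4 N); the arm keeps its last pose, push and grip.
It fails at once if the capsule is lifted off the runway by more than 8 mm (z of capsule in the frame of dispenser above 0.03 m).
It fails at once if the capsule falls off the runway (z of capsule in the frame of dispenser below 0.012 m).
It fails at once if the capsule is tipped by more than 0.4 rad (angle between capsule's own z axis and vertical above 0.4 rad).
It fails at once if the fingers press on the capsule with more than 20 N (contact force between the fingers and capsule above 20 N).
It fails at once if a bystander is moved more than 12 mm (distance of any of mug, honey, salt, spare_capsule from where it was at the start of the episode above 0.012 m).
It also fails if it takes over 35 s, if anything falls off the work surface, if the arm or the gripper's body presses on something with over 40 N, if the wrist force passes 120 N, or if a joint passes its speed limit or range.

## Robot

A 6-joint arm with a two-finger parallel gripper is mounted at the origin on a cart in front of the work surface, level with it; the furniture and walls round the work are solid. World frame = base frame: x ahead of the robot, y to its left, z up, the work surface at z = 0. Lengths are in m, angles in degrees, forces in N, time in s.
With the tool pointing down it reaches from about 0.25 to 0.8 m from the base axis. Payload 8.5 kg.
Tool frame: the origin (TCP) lies at the very end of the fingers, on their centre line; the grasp point (between the pads) lies arm.hold_point_z behind it (arm.hold_point_z is the distance from the TCP to the grasp point, in m); z points along the fingers, y is the line along which they close (so a half turn about z gives the same grasp; the last joint's range is limited). The gripper opens to 85 mm and grips with 20 to 120 N. Pads are 22 mm wide; open, the fingers measure 114 mm over their backs; the gripper's body (76 mm by 85 mm) begins 54 mm behind the grasp point. The pads swing forward as they close: fully open they stand 13 mm farther back than shut.
Start: joints at [76.719, 13.648, -0.773, 75.585, 0, 90], TCP at [0.121, 0.511, 0.231] pointing down, gripper open.
Joint ranges: [-152.45, 152.45], [-59.26, 108.67], [-65.41, 83.53], [-104.44, 129.93], [-82.83, 76.93], [-180, 180]. Speed limits (degrees/s): [127.2, 127.2, 159.86, 180, 180, 180].

## Interface

Orientations are given as [roll, pitch, yaw] about the fixed x, y, z axes, in that order (R = Rz(yaw) Ry(pitch) Rx(roll)).
In Python, from workcell import arm gives the robot as it stands.
- The arm moves only by the tool step_arm, never from a script. Its argument "targets" is text: rows parted by semicolons, each of 5 numbers parted by spaces: the shift along the tool's x, y, z in mm, then the turn about the tool's z in rad, then the closure, from 0 (fully open) to 1 (shut). In form: x y z turn claw; .... A call has 1 to 12 rows; each row is the pose to reach, as a shift and turn from the pose commanded when the call began, along the tool's axes at that moment; what a row does not reach only later rows make up. A row lasts 1/12 s, in which the tool goes at most 41.7 mm and 7.16 degrees, less where a joint would pass 70% of its speed; a pose out of reach is approached as far as the arm can. A call with a gripper value outside its range is refused whole. The fingers move at their own pace and stop on an object; "grip_force" is the grip in N (left out, the last holds). Time passes only in rows, so rows that repeat a pose let the fingers close. It gives the time, the measured TCP pose, the force, the opening and the grip force at its end, in the units of the state.
- arm.state(): the state, without advancing time (a new reading comes with each control period).
- arm.read_camera(name): name is "scene" or "top" or "wrist"; returns (picture, depth): 400x640x3 uint8, red, green, blue; 400x640 float32, m along the optical axis (not along the pixel's ray), 0 where there is no reading.
- arm.calibration(name): a dict with "vertical_fov" (degrees; the focal length in pixels is half the picture's height over the tangent of half this angle, whatever the lens; pixels are square), "cx", "cy" (the principal point, pixels), "rvec" (rotation vector, rad) and "tvec" (3), from world to camera coordinates, as OpenCV has them. Camera axes: x right, y down, z forward; pixel columns grow to the right and rows downward; lengths in m; the calibration is good to about 2 mm. A picture is of the moment at which its call begins: read the wrist's pose just before it. calibration takes no time and is no camera call; for the wrist camera it gives the pose at the moment of the call.
- arm.finish_job(): hands the job in; it is judged then, once.
The state is a dict: "time": time; "joint_pos": joint angles; "dq": joint speeds; "joint_efforts": joint torques, N m; "tool_pos": TCP position; "orientation": TCP orientation; "wrist_force": force on the tool from outside, world axes, zero at the start; "moment": the same for the moment, N m; "grip_width": opening from 0.0 (shut) to 1.0 (fully open); "grasp_force": force on a finger pad.
Only numpy, scipy, OpenCV 4.12 (cv2) and the standard library are available. Lean on these libraries where they do the work, as an engineer would, in place of code of your own. Each camera call takes 0.05 s, during which the arm holds its last target. There are 200 camera calls.

## Working session

There is one attempt and no reset: what is moved stays moved. The work goes in short steps, Python scripts to look and compute and a tool call to move; the robot and the scene stay as the last step left them, time stands still between calls to the robot, and variables do not carry over. Pictures are saved under pics/ and viewed, at most 10 in all, crops included, and the job is handed in when it is done.

Besides the shell and the picture viewer there is one more tool, called as name(argument=value, ...) on one line, values as JSON. step_arm: Moves the arm, as the interface text tells. Its arguments: {"type":"object","properties":{"targets":{"type":"string"},"grip_force":{"type":"number"}},"required":["targets"]}

```bash
mkdir -p pics; cat > h.py <<'E'
import numpy as np, cv2
from workcell import arm
def K(c,h=400):
    f=h/2/np.tan(np.radians(c["vertical_fov"])/2); return f
def ray(c,u,v):
    R=cv2.Rodrigues(np.array(c["rvec"],float))[0]; t=np.array(c["tvec"],float).ravel()
    d=R.T@np.array([(u-c["cx"])/K(c),(v-c["cy"])/K(c),1]); return -R.T@t,d
def onz(c,u,v,z):
    o,d=ray(c,u,v); return o+d*(z-o[2])/d[2]
def cloud(c,depth):
    R=cv2.Rodrigues(np.array(c["rvec"],float))[0]; t=np.array(c["tvec"],float).ravel()
    v,u=np.mgrid[:depth.shape[0],:depth.shape[1]]
    P=np.stack([(u-c["cx"])/K(c)*depth,(v-c["cy"])/K(c)*depth,depth],-1)
    return (P-t)@R
E
python3 - <<'E'
from h import *
s=arm.state(); print(s["time"],s["tool_pos"],s["orientation"],s["grip_width"],arm.hold_point_z)
for n in("top","scene"):
    c=arm.calibration(n);p,d=arm.read_camera(n)
    cv2.imwrite(f"pics/{n}0.png",p[...,::-1]);np.savez(f"{n}0.npz",p=p,d=d); print(n,c)
E
```

```text
0.0 [0.1204957  0.51059511 0.23070216] [-1.79922859e+02 -2.12894583e-03  1.66720566e+02] 0.9991507018459942 0.0187
top {'vertical_fov': 49.67838883057205, 'cx': 322.41140702654286, 'cy': 205.99005738580388, 'rvec': array([ 2.15589766, -2.18252524,  0.08551626]), 'tvec': array([-0.11162411,  0.55665963,  0.86385743])}
scene {'vertical_fov': 46.42437359824436, 'cx': 321.4517972050139, 'cy': 199.86941404182974, 'rvec': array([ 2.11025873, -0.80837377,  0.37849109]), 'tvec': array([-0.49102951,  0.22647218,  0.67844601])}
```

View pics/top0.png

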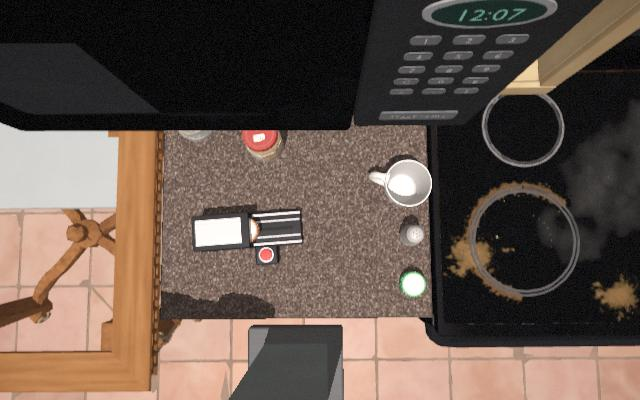

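View pics/scene0.png

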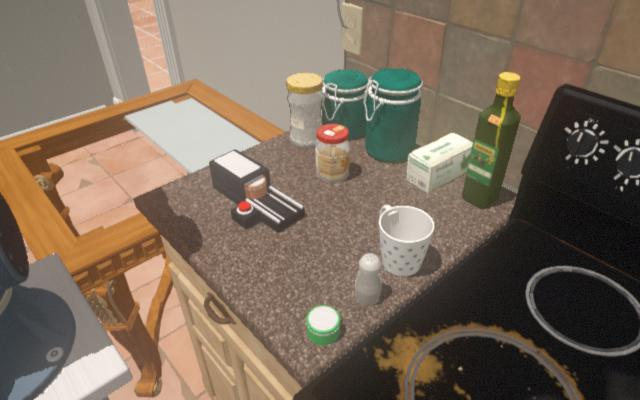

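The top view shows the button at about (266,255) and the runway running right from (250,230) to (302,226). The jar is at (262,140), the mug at (405,183), the salt at (412,233) and the spare capsule at (413,284). The scene view agrees; the button is at (243,207) there.

```bash
python3 - <<'E'
from h import *
for n,z in(("top",.038),("scene",.038)):
    f=np.load(n+"0.npz");p,d=f["p"],f["d"];c=arm.calibration(n)
    W=cloud(c,d); print(n,"cam",ray(c,0,0)[0])
    hsv=cv2.cvtColor(p,cv2.COLOR_RGB2HSV)
    m=((hsv[...,0]<6)|(hsv[...,0]>174))&(hsv[...,1]>170)&(hsv[...,2]>110)
    k,l,st,ce=cv2.connectedComponentsWithStats(m.astype(np.uint8))
    for i in range(1,k):
        if st[i,4]>30: print("red",ce[i],st[i],np.median(W[l==i],0),onz(c,*ce[i],z))
    if n=="top":
        for nm,(u,v) in dict(microwave=(250,60),panel=(440,80),base=(295,360),tcp=(40,300),counter=(330,290),house=(220,233),jar=(259,138),mug=(405,170)).items(): print(nm,W[v,u])
        # white kerbs
        g=cv2.cvtColor(p,cv2.COLOR_RGB2GRAY)
        r=np.s_[200:275,185:315]
        cv2.imwrite("pics/crop.png",cv2.resize(p[r][...,::-1],None,fx=6,fy=6,interpolation=cv2.INTER_CUBIC))
        # label top of the housing
        mm=((hsv[...,1]<60)&(hsv[...,2]>150)).astype(np.uint8); mm[:200]=0;mm[275:]=0;mm[:,:185]=0;mm[:,315:]=0
        k,l,st,ce=cv2.connectedComponentsWithStats(mm)
        for i in range(1,k):
            if st[i,4]>25:
                q=np.argwhere(l==i)[:,::-1].astype(np.float32); rc=cv2.minAreaRect(q)
                Z=np.median(W[l==i][:,2]); print("white",rc,Z,[onz(c,*b,Z)[:2].round(4) for b in cv2.boxPoints(rc)])
E
```

```text
top cam [ 0.47467508 -0.12856368  0.90924941]
microwave [ 0.58997836 -0.08164122  0.65046631]
panel [ 0.59277038 -0.21121179  0.60523019]
base [ 0.11175916 -0.01924579 -0.50550885]
tcp [ 0.28461986  0.94389381 -0.70872848]
counter [ 0.38225298 -0.13186881  0.00092072]
house [0.50095995 0.08125669 0.06845653]
jar [ 0.67859235 -0.00077165  0.10726683]
mug [ 0.62661539 -0.28883417  0.03108247]
white ((275.5477294921875, 213.59617614746094), (3.0303189754486084, 47.16930389404297), 85.42607879638672) 0.02689955912284983 [array([0.5405, 0.0263]), array([ 0.547 , -0.0702]), array([ 0.5408, -0.0707]), array([0.5342, 0.0258])]
white ((217.73236083984375, 231.5205535888672), (26.460294723510742, 46.47808074951172), 85.60128784179688) 0.06896711314643773 [array([0.5267, 0.1332]), array([0.5326, 0.0425]), array([0.4812, 0.0382]), array([0.4753, 0.1285])]
white ((279.99114990234375, 219.88528442382812), (2.684377908706665, 38.19485855102539), 85.60128784179688) 0.02219232220129781 [array([0.5281, 0.0087]), array([ 0.5332, -0.0698]), array([ 0.5276, -0.0702]), array([0.5226, 0.0083])]
white ((252
[... 333 characters left out ...]
2953742401907 [array([0.4954, 0.0169]), array([ 0.5014, -0.0717]), array([ 0.4959, -0.0721]), array([0.4899, 0.0165])]
white ((277.52703857421875, 242.33782958984375), (2.990446090698242, 47.328792572021484), 85.42607879638672) 0.027086010900187737 [array([0.4816, 0.0222]), array([ 0.4881, -0.0741]), array([ 0.4821, -0.0745]), array([0.4755, 0.0217])]
white ((266.0, 254.5), (15.0, 14.0), 90.0) 0.028952162020205563 [array([0.4728, 0.0113]), array([ 0.4725, -0.0171]), array([ 0.4423, -0.0171]), array([0.4426, 0.0113])]
scene cam [ 0.11018053 -0.62708985  0.58932774]
red [243.59701493 205.3880597 ] [239 202  11   8  67] [ 0.45479966 -0.00590918  0.03737396] [ 0.45412916 -0.00560248  0.038     ]
```

View pics/crop.png

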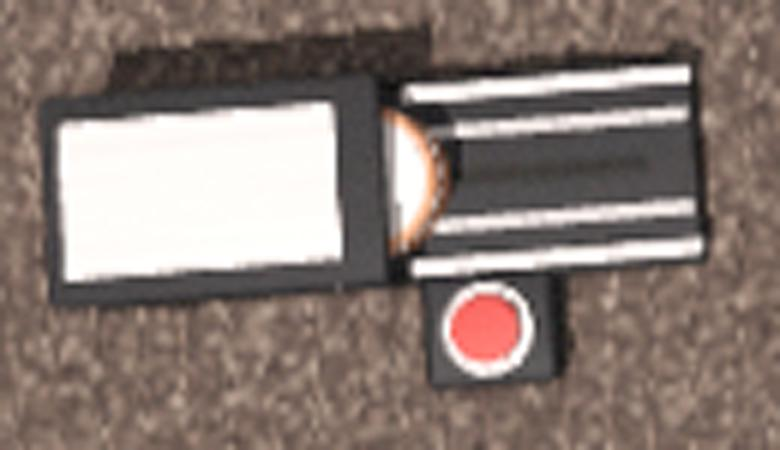

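The dispenser's origin is near (0.507, 0.037) and its -x axis points along (0.068, -0.998). The button is near (0.456, -0.003). The plan is one finger on the button and the other about 80 mm away, diagonally, over the runway's middle line at x ≈ -96. That means yaw ≈ 44°.

step_arm(targets="-479 -444 0 2.14 0.23;-479 -444 0 2.14 0.23;-479 -444 0 2.14 0.23;-479 -444 0 2.14 0.23;-479 -444 0 2.14 0.23;-479 -444 0 2.14 0.23;-479 -444 0 2.14 0.23;-479 -444 0 2.14 0.23;-479 -444 0 2.14 0.23;-479 -444 0 2.14 0.23;-479 -444 0 2.14 0.23;-479 -444 0 2.14 0.23")

```text
time: 1.1
tool_pos: [0.3999, 0.0938, 0.2314]
orientation: [180.0, -0.0, 80.4]
wrist_force: [1.0, 1.2, 0.4]
grip_width: 0.767
grasp_force: 0.0
```

```bash
cat >> h.py <<'E'
def go(x,y,z,yaw):
    s=arm.state(); p=np.array(s["tool_pos"]); a=np.radians(s["orientation"][2])
    d=np.array([x,y,z])-p; dy=(yaw-np.degrees(a)+180)%360-180
    print(s["time"],p.round(4),np.round(s["orientation"],2),s["grip_width"],np.round(s["wrist_force"],2))
    print("shift",1e3*np.array([d@[np.cos(a),np.sin(a),0],d@[np.sin(a),-np.cos(a),0],-d[2]]).round(4),"turn",-np.radians(dy).round(3))
E
python3 -c "
from h import *
go(.4845,-.0317,.2,44.3)"
```

```text
1.1 [0.3999 0.0938 0.2314] [179.99  -0.    80.42] 0.7666681974571695 [1.03 1.19 0.36]
shift [-109.6  104.3   31.4] turn 0.63
```

step_arm(targets="-110 104 31 0.63 0.23;-110 104 31 0.63 0.23;-110 104 31 0.63 0.23;-110 104 31 0.63 0.23;-110 104 31 0.63 0.23;-110 104 31 0.63 0.23;-110 104 31 0.63 0.23;-110 104 31 0.63 0.23;-110 104 31 0.63 0.23")

```text
time: 1.85
tool_pos: [0.4841, -0.0286, 0.2006]
orientation: [180.0, -0.0, 44.9]
wrist_force: [-0.1, 0.1, 0.3]
grip_width: 0.77
grasp_force: 0.0
```

```bash
python3 - <<'E'
from h import *
go(.4845,-.0317,.1,44.3)
c=arm.calibration("wrist");p,d=arm.read_camera("wrist"); W=cloud(c,d)
cv2.imwrite("pics/w1.png",p[...,::-1]);np.savez("w1.npz",p=p,d=d)
hsv=cv2.cvtColor(p,cv2.COLOR_RGB2HSV)
m=((hsv[...,0]<6)|(hsv[...,0]>174))&(hsv[...,1]>150)&(hsv[...,2]>90)
k,l,st,ce=cv2.connectedComponentsWithStats(m.astype(np.uint8))
for i in range(1,k):
    if st[i,4]>100: print("red",ce[i],st[i],np.median(W[l==i],0),onz(c,*ce[i],.038))
E
```

```text
1.85 [ 0.4841 -0.0286  0.2006] [ 1.7998e+02 -1.0000e-02  4.4920e+01] 0.7704424842154955 [-0.12  0.1   0.3 ]
shift [ -1.9   2.5 100.6] turn 0.011
red [507.68041237   2.63573883] [482   0  54   8 291] [ 0.66176479 -0.01979192  0.10450885] [ 0.69660748 -0.03218823  0.038     ]
red [278.22065728 179.90140845] [267 169  24  24 426] [ 0.45753653 -0.00126869  0.03785251] [ 0.45755834 -0.00127362  0.038     ]
```

View pics/w1.png

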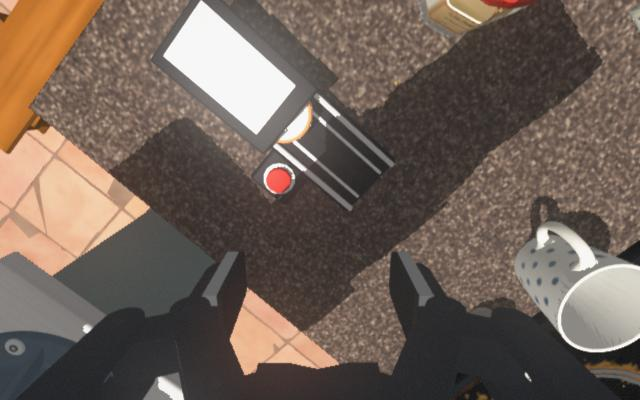

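The wrist view shows the button at (278,180), which gives (0.4576, -0.0013), within 1 mm of the dispenser model. The runway ends near (372,190). I'll centre over them and descend.

step_arm(targets="-2 1.5 40 0.01 0.23;-2 1.5 75 0.01 0.23;-2 1.5 105 0.01 0.23;-2 1.5 130 0.01 0.23;-2 1.5 145 0.01 0.23;-2 1.5 152 0.01 0.23;-2 1.5 152 0.01 0.23;-2 1.5 152 0.01 0.23;-2 1.5 152 0.01 0.23")

```text
time: 2.65
tool_pos: [0.485, -0.0317, 0.0496]
orientation: [179.9, -0.1, 44.2]
wrist_force: [0.5, -0.4, 0.4]
grip_width: 0.767
grasp_force: 0.0
```

```bash
python3 - <<'E'
from h import *
go(.4835,-.0300,.04,44.3)
c=arm.calibration("wrist");p,d=arm.read_camera("wrist")
cv2.imwrite("pics/w2.png",p[...,::-1]);np.savez("w2.npz",p=p,d=d)
p,d=arm.read_camera("scene");cv2.imwrite("pics/s2.png",cv2.resize(p[140:260,180:340,::-1],None,fx=5,fy=5))
E
```

```text
2.65 [ 0.485  -0.0317  0.0496] [ 1.7991e+02 -7.0000e-02  4.4150e+01] 0.7665519390496831 [ 0.52 -0.38  0.37]
shift [ 0.1 -2.3  9.6] turn -0.003
```

View pics/w2.png

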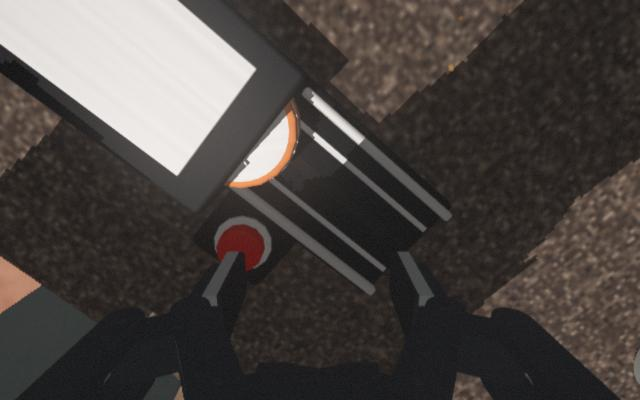

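View pics/s2.png

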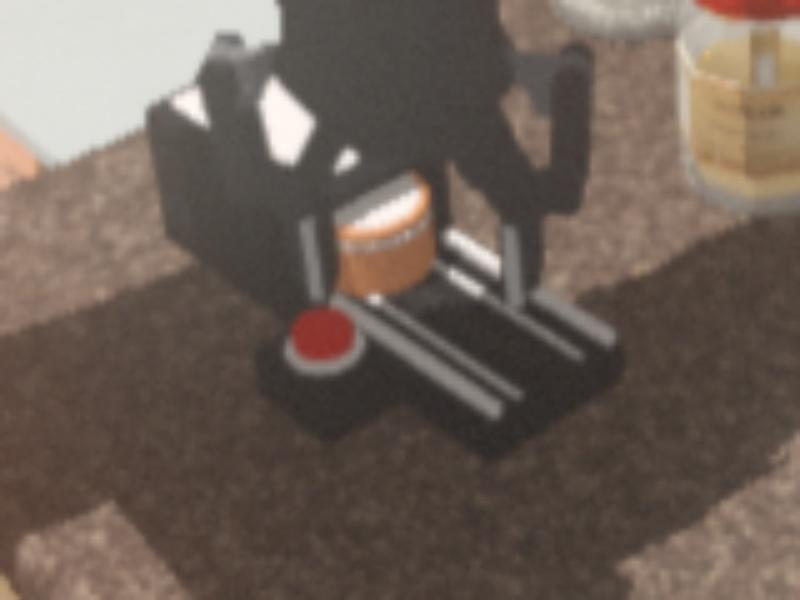

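The left finger hangs over the button, and the right one over the runway's far half. I'll check where the tips are from depth.

```bash
python3 - <<'E'
from h import *
c=arm.calibration("wrist");d=np.load("w2.npz")["d"];W=cloud(c,d)
s=arm.state();p=np.array(s["tool_pos"]);a=np.radians(s["orientation"][2])
D=W-p; T=np.stack([D@[np.cos(a),np.sin(a),0],D@[np.sin(a),-np.cos(a),0],-D[...,2]],-1)*1e3
ok=(d>0)&(abs(T[...,0])<30)&(T[...,2]<5)&(T[...,2]>-60)&(abs(T[...,1])<80)
for sg in(-1,1):
    q=T[ok&(T[...,1]*sg>0)]
    print(sg,len(q),"zmax",np.percentile(q[:,2],[95,99,100]).round(1))
    t=q[q[:,2]>np.percentile(q[:,2],99)-8]; print(" x",np.percentile(t[:,0],[0,50,100]).round(1)," y",np.percentile(t[:,1],[0,10,50,90,100]).round(1))
o=np.array([.507,.0373]);ex=np.array([-.068,.9977]);ey=np.array([-.9977,-.068])
u=np.array([np.sin(a),-np.cos(a)])
for k in(-.04,.04): r=p[:2]+k*u-o; print(r@ex,r@ey)
E
```

```text
-1 5819 zmax [-14.8  -9.1  -5.6]
 x [-10.7   7.1  12.3]  y [-47.8 -43.3 -34.3 -34.  -33.7]
1 5688 zmax [-15.   -9.3  -5. ]
 x [-10.5   6.9  12.3]  y [31.2 31.5 31.7 38.2 44.3]
-0.03695927832948802 0.052527676403225906
-0.09803666583240174 0.0008581477444610321
```

Tips sit about 5.5 mm behind the TCP and are well placed. I'll press, which needs about 22 mm down.

step_arm(targets="0 0 8 0 0.23;0 0 14 0 0.23;0 0 17 0 0.23;0 0 19 0 0.23;0 0 21 0 0.23;0 0 22 0 0.23;0 0 22 0 0.23;0 0 22 0 0.23;0 0 22 0 0.23;0 0 22 0 0.23")

```text
time: 3.58
tool_pos: [0.4839, -0.0319, 0.0264]
orientation: [-180.0, 0.0, 44.1]
wrist_force: [-1.8, -0.3, 2.9]
grip_width: 0.769
grasp_force: 1.5
```

```bash
python3 -c "
from h import *
go(.4835,-.0300,.0265,44.3)"
```

```text
3.5833 [ 0.4839 -0.0319  0.0264] [-1.7999e+02  2.0000e-02  4.4110e+01] 0.7687704152679743 [-1.82 -0.34  2.92]
shift [ 1.  -1.6 -0.1] turn -0.003
```

The force suggests the button is only part way down, so I'll press a little further.

step_arm(targets="0 0 1 0 0.23;0 0 2 0 0.23;0 0 2 0 0.23;0 0 2 0 0.23;0 0 2 0 0.23;0 0 2 0 0.23;0 0 2 0 0.23;0 0 2 0 0.23;0 0 2 0 0.23;0 0 2 0 0.23")

```text
time: 4.42
tool_pos: [0.484, -0.0319, 0.0252]
orientation: [180.0, -0.0, 44.1]
wrist_force: [-4.6, -0.3, 17.3]
grip_width: 0.775
grasp_force: 8.6
```

```bash
python3 - <<'E'
from h import *
go(.4835,-.0300,.0265,44.3)
p,d=arm.read_camera("wrist");cv2.imwrite("pics/w3.png",p[:,100:560,::-1])
E
```

```text
4.4167 [ 0.484  -0.0319  0.0252] [ 1.7998e+02 -2.0000e-02  4.4110e+01] 0.7752894680890017 [-4.6  -0.3  17.32]
shift [ 1.  -1.7 -1.3] turn -0.003
```

View pics/w3.png

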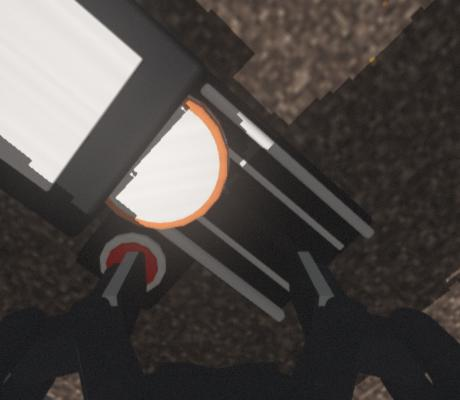

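The button bottomed out at 17 N and the capsule is moving out. I'll ease the press slightly and wait.

step_arm(targets="0 0 -0.8 0 0.23;0 0 -0.8 0 0.23;0 0 -0.8 0 0.23;0 0 -0.8 0 0.23;0 0 -0.8 0 0.23;0 0 -0.8 0 0.23;0 0 -0.8 0 0.23;0 0 -0.8 0 0.23;0 0 -0.8 0 0.23;0 0 -0.8 0 0.23;0 0 -0.8 0 0.23;0 0 -0.8 0 0.23")

```text
time: 5.47
tool_pos: [0.4839, -0.0319, 0.0254]
orientation: [180.0, 0.0, 44.1]
wrist_force: [-2.5, 0.8, 10.0]
grip_width: 0.77
grasp_force: 4.5
```

step_arm(targets="0 0 0 0 0.23;0 0 0 0 0.23;0 0 0 0 0.23;0 0 0 0 0.23;0 0 0 0 0.23;0 0 0 0 0.23;0 0 0 0 0.23;0 0 0 0 0.23;0 0 0 0 0.23;0 0 0 0 0.23;0 0 0 0 0.23;0 0 0 0 0.23")

```text
time: 6.47
tool_pos: [0.4839, -0.0319, 0.0254]
orientation: [180.0, 0.0, 44.1]
wrist_force: [-3.4, -0.8, 9.7]
grip_width: 0.768
grasp_force: 4.5
```

```bash
python3 - <<'E'
from h import *
p,d=arm.read_camera("wrist");cv2.imwrite("pics/w4.png",p[:,100:560,::-1])
E
```

```text
(no output)
```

View pics/w4.png

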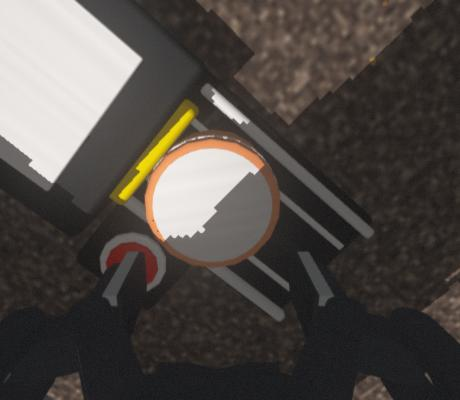

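The capsule's middle is at (212,205) in the crop with the yellow pusher behind it, heading for the finger at (305,260). I'll keep waiting.

step_arm(targets="0 0 0 0 0.23;0 0 0 0 0.23;0 0 0 0 0.23;0 0 0 0 0.23;0 0 0 0 0.23;0 0 0 0 0.23;0 0 0 0 0.23;0 0 0 0 0.23;0 0 0 0 0.23;0 0 0 0 0.23;0 0 0 0 0.23;0 0 0 0 0.23")

```text
time: 7.52
tool_pos: [0.4839, -0.0319, 0.0254]
orientation: [180.0, 0.0, 44.1]
wrist_force: [-2.9, -1.0, 8.6]
grip_width: 0.771
grasp_force: 4.5
```

step_arm(targets="0 0 0 0 0.23;0 0 0 0 0.23;0 0 0 0 0.23;0 0 0 0 0.23;0 0 0 0 0.23;0 0 0 0 0.23;0 0 0 0 0.23;0 0 0 0 0.23;0 0 0 0 0.23;0 0 0 0 0.23;0 0 0 0 0.23;0 0 0 0 0.23")

```text
time: 8.52
tool_pos: [0.4839, -0.0319, 0.0254]
orientation: [180.0, 0.0, 44.1]
wrist_force: [-3.1, -0.8, 9.0]
grip_width: 0.772
grasp_force: 5.6
```

step_arm(targets="0 0 0 0 0.23;0 0 0 0 0.23;0 0 0 0 0.23;0 0 0 0 0.23;0 0 0 0 0.23;0 0 0 0 0.23;0 0 0 0 0.23;0 0 0 0 0.23;0 0 0 0 0.23;0 0 0 0 0.23;0 0 0 0 0.23;0 0 0 0 0.23")

```text
time: 9.52
tool_pos: [0.4839, -0.0319, 0.0254]
orientation: [180.0, 0.0, 44.1]
wrist_force: [-2.6, -0.4, 8.7]
grip_width: 0.768
grasp_force: 5.6
```

```bash
cat > m.py <<'E'
import sys
from h import *
p,d=arm.read_camera("wrist");c=arm.calibration("wrist");W=cloud(c,d)
cv2.imwrite(f"pics/{sys.argv[1]}.png",p[:,100:560,::-1])
o=np.array([.507,.0373]);ex=np.array([-.068,.9977]);ey=np.array([-.9977,-.068])
X=(W[...,:2]-o)@ex*1e3;Y=(W[...,:2]-o)@ey*1e3;Z=W[...,2]*1e3
hsv=cv2.cvtColor(p,cv2.COLOR_RGB2HSV)
t=(abs(Z-54)<3)&(X<-12)&(abs(Y)<32)&(hsv[...,2]>60)
yl=(abs(hsv[...,0].astype(int)-27)<6)&(hsv[...,1]>150)&(X<-5)&(abs(Y)<30)
print("top x",np.percentile(X[t],[1,99]),"y",np.percentile(Y[t],[1,99]),"z",np.median(Z[t]),"pusher x",np.percentile(X[yl],[5,50,95]))
s=arm.state();print(s["time"],s["wrist_force"],s["grasp_force"])
E
python3 m.py w5
```

```text
top x [-82.71785525 -27.19815096] y [-22.41106753  22.91154315] z 53.93429890508675 pusher x [-33.77610406 -29.68136889 -26.61023562]
9.5667 [-3.81327172 -1.11220517  8.47374676] 5.577324766782112
```

View pics/w5.png

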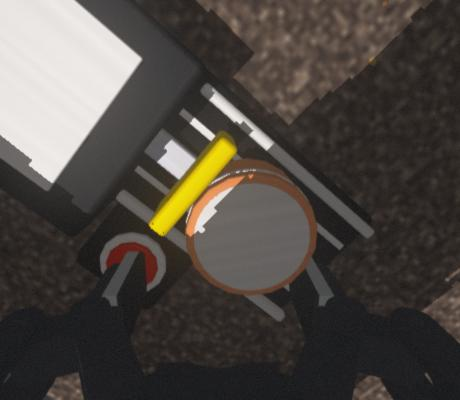

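The capsule, at (252,235), now touches the finger, with its middle at x ≈ -58 mm. One more second will show whether it is still.

step_arm(targets="0 0 0 0 0.23;0 0 0 0 0.23;0 0 0 0 0.23;0 0 0 0 0.23;0 0 0 0 0.23;0 0 0 0 0.23;0 0 0 0 0.23;0 0 0 0 0.23;0 0 0 0 0.23;0 0 0 0 0.23;0 0 0 0 0.23;0 0 0 0 0.23")

```text
time: 10.57
tool_pos: [0.484, -0.0319, 0.0254]
orientation: [180.0, 0.0, 44.1]
wrist_force: [-3.1, -1.4, 9.4]
grip_width: 0.77
grasp_force: 5.6
```

```bash
python3 m.py w6
```

```text
top x [-82.6715918  -27.16639291] y [-22.44053549  22.9521631 ] z 53.93006661166362 pusher x [-33.80025381 -29.67325591 -26.60829641]
10.6167 [-2.87723115 -0.34350774  9.42029803] 5.577202796121128
```

```bash
python3 -c "
from workcell import arm
print(arm.finish_job())"
```

```text
the job is handed in; nothing more can be done
None
```

I pressed the button and handed the job in with the capsule standing still and upright on the runway, about 58 mm out, held between the finger and the yellow pusher; no verdict came back.

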